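Draw the sealed end plug from an instrument housing with a screw-in puller

ROBOT

A 6-joint arm with a two-finger parallel gripper is mounted at the origin on a cart in front of the work surface, level with it; the furniture and walls round the work are solid. World frame = base frame: x ahead of the robot, y to its left, z up, the work surface at z = 0. Lengths are in m, angles in degrees, forces in N, time in s.
With the tool pointing down it reaches from about 0.4 to 0.825 m from the base axis. Payload 7 kg.
Tool frame: the origin (TCP) lies on the centre line of the jaws, within the pads' length; the fingertips stand 8 mm ahead of it and the grasp point (between the pads) lies 11 mm behind it; z points along the fingers, y is the line along which they close (so a half turn about z gives the same grasp; the last joint's range is limited). The gripper opens to 88 mm and grips with 3 to 60 N. Pads are 19 mm wide; open, the fingers measure 130 mm over their backs; the gripper's body (78 mm by 193 mm) begins 47 mm behind the grasp point.
Start: joints at [-48.868, 20.546, 0.682, 0, -70.136, -16.507], TCP at [0.281, -0.614, 0.235] pointing down, gripper open.
Joint ranges: [-176.03, 176.03], [-82.01, 121.73], [-58.28, 71.71], [-173.87, 95.51], [-174.79, -0.11], [-173.66, 173.66]. Speed limits (degrees/s): [136.94, 136.94, 172.46, 180, 180, 180].

INTERFACE

Orientations are given as [roll, pitch, yaw] about the fixed x, y, z axes, in that order (R = Rz(yaw) Ry(pitch) Rx(roll)).
In Python, from plant import ctrl, vision gives the robot as it stands. The module is installed in compiled form; this text tells all that it offers.
- The arm moves only by the tool move_arm, never from a script. Its argument "moves" is one flat list of numbers, 7 for each row, row after row: the finger opening in cm, from 0 to 8.76, then the shift along the tool's x, y, z in cm, then the turn, a rotation vector about the tool's x, y, z in rad. A call has 1 to 8 rows; each row shifts and turns the commanded pose from where the row before left it, along the tool's axes as they then stand; what a row does not reach is not made up. A row lasts 1/10 s, in which the tool goes at most 50 mm and 8.59 degrees, less where a joint would pass 70% of its speed; a pose out of reach is approached as far as the arm can. A call with a gripper value outside its range is refused whole. The fingers move at their own pace and stop on an object; the grip force is fixed at half the most. Time passes only in rows, so rows that do not move let the fingers close. It gives the time, the measured TCP pose, the force, the opening and the grip force at its end, in the units of the state.
- ctrl.get_obs(): the state, without advancing time (a new reading comes with each control period).
- vision.snapshot(name): name is "side" or "top"; returns (picture, depth): 420x560x3 uint8, red, green, blue; 420x560 float32, m along the optical axis (not along the pixel's ray), 0 where there is no reading.
- vision.camera_model(name): a dict with "vertical_fov" (degrees; the focal length in pixels is half the picture's height over the tangent of half this angle, whatever the lens; pixels are square), "cx", "cy" (the principal point, pixels), "cam_to_world" (4x4, takes a point from camera to world coordinates). Camera axes: x right, y down, z forward; pixel columns grow to the right and rows downward; lengths in m; the calibration is good to about 2 mm. A picture is of the moment at which its call begins. camera_model takes no time and is no camera call.
- ctrl.close_job(): hands the job in; it is judged then, once.
The state is a dict: "clock": time; "joint_pos": joint angles; "qvel": joint speeds; "tau": joint torques, N m; "tool_pos": TCP position; "orientation": TCP orientation; "force": force on the tool from outside, world axes, zero at the start; "moment": the same for the moment, N m; "opening": finger opening in m; "gripper_force": force on a finger pad.
Only numpy, scipy, OpenCV 4.12 (cv2) and the standard library are available. Lean on these libraries where they do the work, as an engineer would, in place of code of your own. Each camera call takes 0.05 s, during which the arm holds its last target. There are 200 camera calls.

TASK

Open the sealed instrument housing: take the T-handled puller from its tool block and screw it clockwise into the threaded hole of the end plug until you feel its collar pull up snug on the plug with no play left, without pressing hard or overtightening, because the brass thread is delicate. Then draw the plug straight up out of the housing with it. Stand the plug upright in the parts tray with the puller still screwed in, and leave the other things on the bench alone.

Things in the scene. Friction and masses are not known exactly. Their poses are not given: they have to be found in the camera images.
- puller_grip (a point): Centre of the puller's black T-handle, a flat-sided bar 14 mm thick (x), 64 mm long (y), 26 mm tall (z), to be pinched across its 14 mm. z points up along the puller's axis. At the start the puller stands loose and upright in its block, its collar resting on the block's top.
- collar_face (a point): Centre of the underside of the puller's collar (28 mm across, 6 mm thick), 47 mm below puller_grip on the axis; this face comes to rest on the plug.
- puller: The puller (0.26 kg); origin as collar_face, z up, handle along y. A 12 mm steel stem joins handle and collar. Below the collar: a 13.6 mm core with a coarse right-hand three-start thread (18 mm per turn, 19.4 mm outside, ending 11 mm below the collar), then a plain nose that tapers to 7 mm at its end, 24 mm below the collar.
- block: Aluminium tool block, 56 x 110 x 38 mm tall, fixed; origin under its centre, z up. The puller's hole (23.5 mm, 30 mm deep) lies at y = -28 mm of its frame; three short steel bits (up to 18 mm above the block) stand at its other end.
- plug_top (a point): Centre of the end plug's steel top face, at the mouth of its blind hole (27 mm deep, 16 mm clear inside the thread ridges; brass thread from 1 mm below the top); z up along the hole. Where round the hole the thread begins differs each time and cannot be measured: turned clockwise from above with light pressure the puller catches and needs about 60 to 220 degrees.
- plug: The same plug, loose, 46 mm across, 34 mm tall, 0.22 to 0.41 kg; origin at the centre of its underside, z up; keys at +y and -y keep it from turning. The thread has 1 mm of up-and-down play, which a light pull (3 N) takes up once it has caught; the collar's landing is then felt as a sudden push, and 5 degrees more make it tight. Thread and collar bear 40 N, soon passed. Anticlockwise loosens.
- housing_rim (a point): Centre of the upper rim of the aluminium tube housing, 65 mm above the bench; z up along the bore. Tube 64 mm outside, bore 48 mm (1 mm all round the plug). The seated plug's top lies 5 mm below the rim; its rubber seal holds it with 8 to 16 N until it has risen about 22 mm, and it is clear of the tube after 39 mm.
- housing: The housing, clamped upright on a foot plate 110 x 104 mm and fixed; origin under its centre on the bench, z up, a connector at +x.
- tray: Dark grey parts tray, 120 x 140 mm outside (y is the long side), 16 mm tall, walls and floor 3 mm thick, open above, fixed; origin under its centre.
- loupe: Black bench loupe standing on its wide end, 35 mm across, 34 mm tall, bystander; origin under its centre.
- dropper: Brown dropper bottle, 34 mm across, 95 mm tall, bystander; origin under its centre.
- spool: Spool of solder, 53 mm across, 35 mm tall, bystander; origin under its centre.

How it is judged:
By the outcome, as a careful person would: the job done as asked, in the order asked, and still so for the second after the job is handed in, with the robot touching nothing.
It also fails if it takes over 72 s, if anything falls off the work surface, if the arm or the gripper's body presses on something with over 40 N, if the wrist force passes 120 N, or if a joint passes its speed limit or range.

## Working session

There is one attempt and no reset: what is moved stays moved. The work goes in short steps, Python scripts to look and compute and a tool call to move; the robot and the scene stay as the last step left them, time stands still between calls to the robot, and variables do not carry over. Pictures are saved under pics/ and viewed, at most 10 in all, crops included, and the job is handed in when it is done.

Besides the shell and the picture viewer there is one more tool, called after "Emit:" by a JSON object that holds its "api" and its "payload", one argument or row to a line. move_arm: Moves the arm, as the interface text tells. Its arguments: {"type":"object","properties":{"moves":{"type":"array"}},"required":["moves"]}

```bash
mkdir -p pics; cat > h.py <<'E'
import numpy as np, cv2
from plant import ctrl, vision
def snap(n):
    p,d=vision.snapshot(n); m=vision.camera_model(n); return p,d,m
def world(d,m):
    H,W=d.shape; f=H/2/np.tan(np.radians(m["vertical_fov"])/2)
    u,v=np.meshgrid(np.arange(W),np.arange(H))
    c=np.stack([(u-m["cx"])/f*d,(v-m["cy"])/f*d,d,np.ones_like(d)],-1)
    return (c@np.array(m["cam_to_world"]).T)[...,:3]
def ray(m,u,v,z,H=420):
    f=H/2/np.tan(np.radians(m["vertical_fov"])/2); T=np.array(m["cam_to_world"])
    r=T[:3,:3]@np.array([(u-m["cx"])/f,(v-m["cy"])/f,1]); o=T[:3,3]
    return o+r*(z-o[2])/r[2]
def save(n,p): cv2.imwrite("pics/"+n+".png",p[...,::-1])
E
python3 - <<'E'
from h import *
o=ctrl.get_obs(); print({k:np.round(o[k],4) for k in o})
for n in("top","side"):
    p,d,m=snap(n); save(n+"0",p); np.savez(n+"0.npz",p=p,d=d); print(n,m)
E
```

```text
{'clock': np.float64(0.0), 'joint_pos': array([-4.88661e+01,  2.05906e+01,  6.34600e-01, -2.28000e-02,
       -7.01356e+01, -1.65077e+01]), 'qvel': array([-0.0642,  0.088 , -0.0634,  0.0455, -0.0157, -0.0193]), 'tau': array([-2.00000e-04, -5.82712e+01,  2.93069e+01,  6.99780e+00,
        6.80000e-03, -3.00000e-04]), 'tool_pos': array([ 0.2811, -0.6132,  0.2336]), 'orientation': array([ 1.799061e+02, -5.500000e-03, -1.553816e+02]), 'force': array([-0.0632, -0.0326, -1.1261]), 'moment': array([ 0.0545,  0.0551, -0.0058]), 'gripper_force': np.float64(0.0), 'opening': np.float64(0.0877)}
top {'vertical_fov': 45.90813780295231, 'cx': 273.5425153812462, 'cy': 206.0263783227741, 'cam_to_world': array([[ 0.02169099, -0.99641733,  0.08174357,  0.41576816],
       [-0.99971181, -0.02077603,  0.01202714, -0.00366188],
       [-0.01028575, -0.08198089, -0.99658082,  1.11633139],
       [ 0.        ,  0.        ,  0.        ,  1.        ]])}
side {'vertical_fov': 43.4104789629858, 'cx': 273.29558127777716, 'cy': 213.23553684492705, 'cam_to_world': array([[-0.92393817, -0.16233951,  0.34638727,  0.04299265],
       [-0.38175394,  0.44937035, -0.80766962,  1.05841314],
       [-0.02453948, -0.8784715 , -0.47716417,  0.70410007],
       [ 0.        ,  0.        ,  0.        ,  1.        ]])}
```

View pics/top0.png

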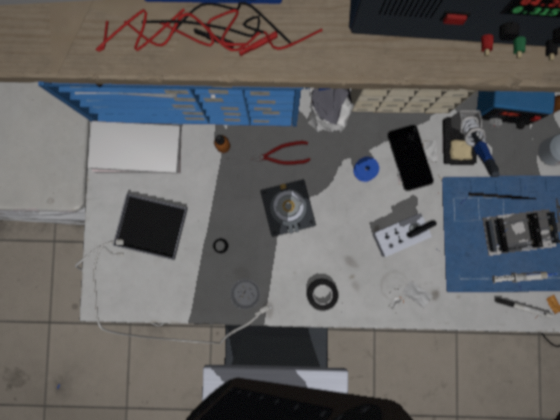

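View pics/side0.png

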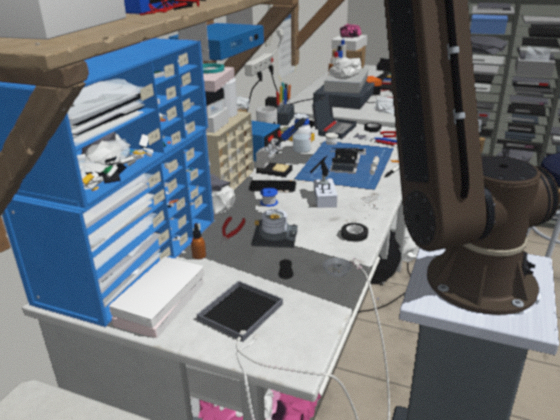

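The top view shows the block at about (402,235) with the puller's black handle at (421,229). The housing is at (289,206), the tray at (151,225), the loupe at (220,245) and the dropper at (222,143). The side view shows the block at (325,190) and the housing at (273,225). Next I measure them with the depth images.

```bash
python3 - <<'E'
from h import *
D=np.load("top0.npz");p,d=D["p"],D["d"];m=vision.camera_model("top");w=world(d,m)
def comp(name,mask,box):
    u0,u1,v0,v1=box; k=np.zeros(mask.shape,bool);k[v0:v1,u0:u1]=mask[v0:v1,u0:u1]
    P=w[k]; 
    if len(P)<5: print(name,"none");return
    r=cv2.minAreaRect((P[:,:2]*1000).astype(np.float32)); print(name,len(P),"mean",P.mean(0).round(4),"rect mm",np.round(r[0],1),np.round(r[1],1),round(r[2],1))
z=w[...,2]; hsv=cv2.cvtColor(p,cv2.COLOR_RGB2HSV)
print("bench z",np.median(z[270:300,420:450]))
b=(370,445,205,265)
comp("handle",(z>.07),b); comp("block",(z>.028)&(z<.046),b)
comp("blockall",(z>.02),b)
h=(260,320,175,240)
comp("rim",(z>.06)&(z<.07),h);comp("plug top",(z>.05)&(z<.0615),h);comp("foot",(z>.004)&(z<.03),h)
comp("tray",(z>.006)&(z<.03),(105,195,180,265))
comp("loupe",z>.025,(205,235,230,260));comp("dropper",z>.05,(205,240,125,160));
comp("spool",z>.02,(300,345,270,315)); comp("blue",z>.02,(350,385,150,185)); comp("235",z>.01,(230,262,275,310))
def big(n,p,c,s=8,r=32):
    u,v=c;return cv2.resize(p[v-r:v+r,u-r:u+r],None,fx=s,fy=s,interpolation=cv2.INTER_CUBIC)
save("crop0",np.hstack([big(0,p,(405,235),6),big(0,p,(289,207),6)]))
np.set_printoptions(linewidth=250)
print((z[215:248,396:440:1]*1000).astype(int)[::2,::2])
E
```

```text
bench z 0.0005722473163221053
handle 259 mean [ 0.4554 -0.2716  0.1781] rect mm [ 433.8 -166.6] [ 27.6 326.8] 11.1
block 1129 mean [ 0.4459 -0.2671  0.0379] rect mm [ 447.1 -271.8] [ 56.3 110.7] 24.4
blockall 1453 mean [ 0.4475 -0.2672  0.0628] rect mm [ 421.1 -170.5] [ 72.9 325.8] 14.4
rim 443 mean [ 0.503  -0.0221  0.0638] rect mm [503.  -22.8] [63.9 61.8] 1.2
plug top 310 mean [ 0.5036 -0.0216  0.0585] rect mm [501.8 -20.1] [64.1 59.2] 46.7
foot 1460 mean [ 0.4993 -0.0221  0.0133] rect mm [505.7 -25.7] [134.  142.3] 89.6
tray 907 mean [0.4487 0.2937 0.0108] rect mm [473.3 288.6] [188.1 177.5] 87.3
loupe 69 mean [0.4147 0.1197 0.0961] rect mm [415.9  68.1] [ 26.1 143.5] 1.1
dropper 116 mean [0.6311 0.122  0.1074] rect mm [535.8  59.3] [269.8  26.1] 33.2
spool 101 mean [ 0.3192 -0.0965  0.0754] rect mm [358.4 -74.1] [170.6  62.5] 30.7
blue 440 mean [ 0.5893 -0.191   0.0521] rect mm [ 508.2 -113.4] [ 51.2 285.5] 45.9
235 155 mean [0.3104 0.0665 0.0492] rect mm [352.7  53.3] [ 65.2 156.8] 70.5
[[  -1    0    4    0    0    1    0   -1    0    0   36   36   37   -2    3    4    0    2 
[... 1129 characters left out ...]
    0    0    0    1]
 [  38   36   35   42   38   39   88   96   99   37   40   33   39   40   35   41   37   36   -1   -1    0    1]
 [  40   38   40   33   36   39   38   38   36   38   33   38   38   35   37   39   -4   -3    0    1   -3   -3]
 [  39   31   52   55   38   38   37   37   37   37   37   36   35    1    0    1    0   -1    0    3    0    0]
 [  41   38   30   36   36   39   36   32   35   40   37    0    0   -4    1    0    2    0   -2    0    0    1]
 [  37   38   36   39   37   39   37   39   38    0   -2    0    1    0    1    1   -5    0    1    0    0   -1]
 [  37   39   38   38   39   37    2    0    0    0   -2   -1    0    0    0    0   -3    0    2    0   -5    0]]
```

View pics/crop0.png

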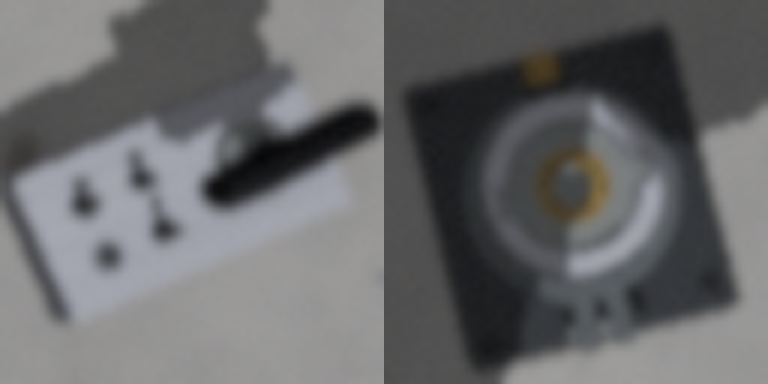

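The left crop shows the handle from about (395,232) to (437,212) in full-image pixels. The right crop shows the brass hole centre at about (289,206) in the full image. I'll refine both with masks and the second view.

```bash
python3 - <<'E'
from h import *
def rect(name,P):
    r=cv2.minAreaRect((P[:,:2]*1000).astype(np.float32)); print(name,len(P),"med",np.median(P,0).round(4),"rect",np.round(r[0],1),np.round(r[1],1),round(r[2],1))
def pts(m,mask,z):
    v,u=np.nonzero(mask); return np.array([ray(m,a,b,z) for a,b in zip(u,v)])
def box(mask,b):
    u0,u1,v0,v1=b;k=np.zeros(mask.shape,bool);k[v0:v1,u0:u1]=mask[v0:v1,u0:u1]
    n,l,s,_=cv2.connectedComponentsWithStats(k.astype(np.uint8)); i=1+np.argmax(s[1:,4]); return l==i
D=np.load("top0.npz");p,d=D["p"],D["d"];m=vision.camera_model("top");w=world(d,m);z=np.where(d>0,w[...,2],-1)
hsv=cv2.cvtColor(p,cv2.COLOR_RGB2HSV);V=hsv[...,2]
b=(370,445,205,265)
H=box((z>.084)&(z<.11),b); P=pts(m,H,.098); rect("handle top@.098",P)
q=(P-P.mean(0))[:,:2]; _,_,vt=np.linalg.svd(q,full_matrices=False); print("handle axis deg",np.degrees(np.arctan2(*vt[0][::-1])), "mean",P.mean(0))
B=box((z>.025)&(z<.11),b);  rect("block@.038",pts(m,box((z>.028)&(z<.05),b),.038))
h=(260,320,175,240)
br=box((hsv[...,0]>8)&(hsv[...,0]<30)&(hsv[...,1]>90),(275,305,192,222)); vv,uu=np.nonzero(br); print("brass uv",uu.mean(),vv.mean(),br.sum(),cv2.minEnclosingCircle(np.stack([uu,vv],1).astype(np.float32)))
(c,_)=cv2.minEnclosingCircle(np.stack([uu,vv],1).astype(np.float32)); print("hole",ray(m,*c,.059),ray(m,uu.mean(),vv.mean(),.059))
R=box((z>.045)&(z<.08),h); rect("housing@.065",pts(m,R,.065)); print(cv2.minEnclosingCircle((pts(m,R,.065)[:,:2]*1000).astype(np.float32)))
T=box((z>.008)&(z<.04),(105,195,180,265)); rect("tray@.016",pts(m,T,.016))
T=box((V<70),(105,195,180,265)); rect("tray dark@.016",pts(m,T,.016))
for n,z0,bb in(("loupe",.034,(205,235,230,260)),("dropper",.095,(205,240,125,160)),("spool",.035,(300,345,270,315)),("blue",.035,(350,385,150,185)),("235",.01,(225,265,275,312))):
    k=box((z>z0*.6)&(z<z0*1.4),bb); rect(n,pts(m,k,z0))
# side
D=np.load("side0.npz");p,d=D["p"],D["d"];m=vision.camera_model("side");w=world(d,m);z=np.where(d>0,w[...,2],-1)
b=(295,350,145,215)
k=box((z>.07)&(z<.11),b);rect("side handle depth",w[k]); k2=box((z>.092)&(z<.11),b); rect("top part",pts(m,k2,.098))
hsv=cv2.cvtColor(p,cv2.COLOR_RGB2HSV)
br=box((hsv[...,0]>8)&(hsv[...,0]<30)&(hsv[...,1]>70),(260,288,205,228)); vv,uu=np.nonzero(br); print("side brass",uu.mean(),vv.mean(),len(uu),ray(m,uu.mean(),vv.mean(),.059))
k=box((z>.045)&(z<.08),(255,295,195,240)); rect("side housing depth",w[k])
c=lambda u,v,r:cv2.resize(p[v-r:v+r,u-r:u+r],(390,390),interpolation=cv2.INTER_CUBIC)
save("crop1",np.hstack([c(322,183,32),c(274,222,32)]))
E
```

```text
handle top@.098 222 med [ 0.4585 -0.2962  0.098 ] rect [ 458.9 -295. ] [14.5 64.6] 27.6
handle axis deg 117.32516473378968 mean [ 0.45888848 -0.29561362  0.098     ]
block@.038 1143 med [ 0.4443 -0.2659  0.038 ] rect [ 447. -271.] [ 56.4 112.3] 24.5
brass uv 291.5 205.20833333333334 24 ((290.0, 205.5), 4.609872341156006)
hole [ 0.50435825 -0.02607716  0.059     ] [ 0.50505109 -0.02927252  0.059     ]
housing@.065 704 med [ 0.5038 -0.0207  0.065 ] rect [505.2 -22.7] [63.1 70.3] 67.7
((509.4849548339844, -18.4824161529541), 39.906925201416016)
tray@.016 452 med [0.4408 0.3056 0.016 ] rect [455.3 289.5] [152.6 119.9] 77.8
tray dark@.016 2997 med [0.4558 0.2831 0.016 ] rect [455.2 283.4] [135.4 113.4] 77.9
loupe 71 med [0.415  0.1281 0.034 ] rect [414.7 126.3] [26.1 26.3] 1.2
dropper 85 med [0.6357 0.1254 0.095 ] rect [635.8 124.7] [21.3 18.9] 1.7
spool 4 med [ 0.3423 -0.1063  0.035 ] rect [ 342.3 -106.3] [1.5 4.6] 45.8
blue 433 med [ 0.5923 -0.1942  0.035 ] rect [ 591.5 -194.2] [51.1 51.9] 46.1
235 112 med [0.2901 0.0567 0.01  ] rect [299.2  61.4] [38.5 64.6] 37.1
side handle depth 94 med [ 0.4536 -0.2768  0.0906] rect [ 458.6 -292.5] [13.8 66.3] 28.8
top part 40 med [ 0.4555 -0.2845  0.098 ] rect [ 457.3 -285.9] [12.6 60.2] 28.7
side brass 273.7567567567568 216.24324324324326 37 [ 0.50408598 -0.01914166  0.059     ]
side housing depth 394 med [ 0.5026 -0.0127  0.0578] rect [503.  -19.2] [67.5 67.2] 71.7
```

View pics/crop1.png

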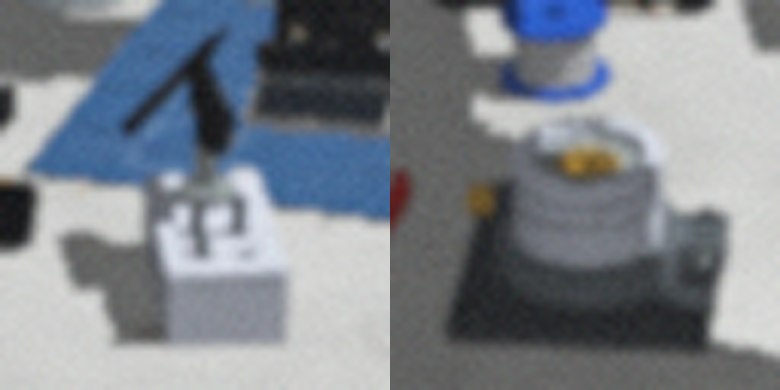

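The side crop confirms the puller is upright in the block, and the plug's brass hole shows inside the rim. I have handle ≈ (0.4587,-0.295) with axis 117.4°, so grasp yaw is -62.6° with j6 ≈ -93°. Both views agree on the handle-to-hole offset of about (0.045,0.273).

Emit:
{"api": "move_arm", "payload": {
  "moves": [8.76, -3.69, 2.7, 0, 0, 0, 0, 8.76, -3.69, 2.7, 0, 0, 0, 0, 8.76, -3.69, 2.7, 0, 0, 0, 0, 8.76, -3.69, 2.7, 0, 0, 0, 0, 8.76, -3.69, 2.7, 0, 0, 0, 0, 8.76, -3.69, 2.7, 0, 0, 0, 0, 8.76, -3.69, 2.7, 0, 0, 0, 0, 8.76, -3.69, 2.7, 0, 0, 0, 0]
}}

```text
clock: 0.9
tool_pos: [0.46, -0.2924, 0.2344]
orientation: [180.0, -0.0, -155.4]
force: [0.5, -0.3, -0.2]
opening: 0.0874
gripper_force: 0.0
```

Emit:
{"api": "move_arm", "payload": {
  "moves": [8.76, 0, 0, 0, 0, 0, -0.135, 8.76, 0, 0, 0, 0, 0, -0.135, 8.76, 0, 0, 0, 0, 0, -0.135, 8.76, 0, 0, 0, 0, 0, -0.135, 8.76, 0, 0, 0, 0, 0, -0.135, 8.76, 0, 0, 0, 0, 0, -0.135, 8.76, 0, 0, 0, 0, 0, -0.135, 8.76, 0, 0, 0, 0, 0, -0.135]
}}

```text
clock: 1.7
tool_pos: [0.4593, -0.2941, 0.2342]
orientation: [180.0, 0.0, -93.2]
force: [0.1, -0.6, -0.0]
opening: 0.0876
gripper_force: 0.0
```

Emit:
{"api": "move_arm", "payload": {
  "moves": [8.76, 0, 0, 0, 0, 0, -0.135, 8.76, 0, 0, 0, 0, 0, -0.135, 8.76, 0, 0, 0, 0, 0, -0.135, 8.76, 0, 0, 0, 0, 0, -0.135, 8.76, 0, 0, 0, 0, 0, 0, 8.76, 0, 0, 0, 0, 0, 0]
}}

```text
clock: 2.3
tool_pos: [0.4594, -0.2942, 0.2343]
orientation: [180.0, 0.0, -62.8]
force: [0.4, 0.2, 0.8]
opening: 0.0879
gripper_force: 0.0
```

Emit:
{"api": "move_arm", "payload": {
  "moves": [8.76, 0, 0, 2.8, 0, 0, 0, 8.76, 0, 0, 2.8, 0, 0, 0, 8.76, 0, 0, 2.8, 0, 0, 0, 8.76, 0, 0, 2.8, 0, 0, 0, 8.76, 0, 0, 2.8, 0, 0, 0, 8.76, 0, 0, 1, 0, 0, 0, 8.76, 0, 0, 1, 0, 0, 0, 8.76, 0, 0, 0, 0, 0, 0]
}}

```text
clock: 3.1
tool_pos: [0.4594, -0.2942, 0.074]
orientation: [179.9, 0.0, -62.6]
force: [-0.2, -0.7, -0.1]
opening: 0.0881
gripper_force: 0.0
```

Emit:
{"api": "move_arm", "payload": {
  "moves": [4, 0, 0, 0, 0, 0, 0, 2, 0, 0, 0, 0, 0, 0, 0.5, 0, 0, 0, 0, 0, 0, 0.5, 0, 0, 0, 0, 0, 0, 0.5, 0, 0, 0, 0, 0, 0, 0.5, 0, 0, 0, 0, 0, 0, 0.5, 0, 0, 0, 0, 0, 0, 0.5, 0, 0, 0, 0, 0, 0]
}}

```text
clock: 3.9
tool_pos: [0.4596, -0.2942, 0.0746]
orientation: [180.0, 0.0, -62.6]
force: [0.1, 0.3, -0.3]
opening: 0.0295
gripper_force: 0.0
```

Emit:
{"api": "move_arm", "payload": {
  "moves": [0.5, 0, 0, 0, 0, 0, 0, 0.5, 0, 0, 0, 0, 0, 0, 0.5, 0, 0, 0, 0, 0, 0, 0.5, 0, 0, 0, 0, 0, 0, 0.5, 0, 0, 0, 0, 0, 0]
}}

```text
clock: 4.4
tool_pos: [0.4596, -0.2942, 0.0745]
orientation: [-180.0, 0.0, -62.6]
force: [0.9, 0.1, -0.5]
opening: 0.0149
gripper_force: 30.0
```

```bash
python3 - <<'E'
from h import *
o=ctrl.get_obs(); print({k:np.round(o[k],3).tolist() for k in o if k not in("tau","qvel")})
E
```

```text
{'clock': 4.4, 'joint_pos': [-12.049, 17.679, -27.251, -0.003, -45.069, 39.496], 'tool_pos': [0.46, -0.294, 0.075], 'orientation': [-179.998, 0.001, -62.555], 'force': [0.88, 0.068, -0.461], 'moment': [0.121, -0.078, 0.041], 'gripper_force': 30.0, 'opening': 0.015}
```

Emit:
{"api": "move_arm", "payload": {
  "moves": [0.5, 0, 0, -1, 0, 0, 0, 0.5, 0, 0, -2, 0, 0, 0, 0.5, 0, 0, -2, 0, 0, 0, 0.5, 0, 0, -2, 0, 0, 0, 0.5, 0, 0, -1, 0, 0, 0, 0.5, 0, 0, 0, 0, 0, 0]
}}

```text
clock: 5.0
tool_pos: [0.4603, -0.2945, 0.1561]
orientation: [-179.9, -0.1, -62.6]
force: [0.0, -0.1, -2.6]
opening: 0.0146
gripper_force: 30.0
```

Emit:
{"api": "move_arm", "payload": {
  "moves": [0.5, -2.78, -2.07, 0, 0, 0, 0, 0.5, -2.78, -2.07, 0, 0, 0, 0, 0.5, -2.78, -2.07, 0, 0, 0, 0, 0.5, -2.78, -2.07, 0, 0, 0, 0, 0.5, -2.78, -2.07, 0, 0, 0, 0, 0.5, -2.78, -2.07, 0, 0, 0, 0, 0.5, -2.78, -2.07, 0, 0, 0, 0, 0.5, -2.78, -2.07, 0, 0, 0, 0]
}}

```text
clock: 5.8
tool_pos: [0.5033, -0.0192, 0.1535]
orientation: [179.9, 0.0, -62.6]
force: [0.6, -0.4, -1.8]
opening: 0.0153
gripper_force: 30.0
```

Emit:
{"api": "move_arm", "payload": {
  "moves": [0.5, 0, 0, 0, 0, 0, -0.145, 0.5, 0, 0, 0, 0, 0, -0.145, 0.5, 0, 0, 0, 0, 0, -0.145, 0.5, 0, 0, 0, 0, 0, -0.145, 0.5, 0, 0, 0, 0, 0, -0.145, 0.5, 0, 0, 0, 0, 0, -0.145, 0.5, 0, 0, 0, 0, 0, -0.145, 0.5, 0, 0, 0, 0, 0, -0.145]
}}

```text
clock: 6.6
tool_pos: [0.5032, -0.0207, 0.1533]
orientation: [180.0, 0.1, 4.2]
force: [-0.2, -0.5, -2.3]
opening: 0.0148
gripper_force: 30.0
```

Emit:
{"api": "move_arm", "payload": {
  "moves": [0.5, 0, 0, 0, 0, 0, -0.145, 0.5, 0, 0, 0, 0, 0, -0.145, 0.5, 0, 0, 0, 0, 0, -0.145, 0.5, 0, 0, 0, 0, 0, -0.145, 0.5, 0, 0, 0, 0, 0, -0.145, 0.5, 0, 0, 0, 0, 0, -0.145, 0.5, 0, 0, 0, 0, 0, -0.145, 0.5, 0, 0, 0, 0, 0, -0.145]
}}

```text
clock: 7.4
tool_pos: [0.5032, -0.0207, 0.1533]
orientation: [-179.9, 0.1, 70.7]
force: [0.2, 1.0, -2.2]
opening: 0.0148
gripper_force: 30.0
```

Emit:
{"api": "move_arm", "payload": {
  "moves": [0.5, 0, 0, 0, 0, 0, -0.145, 0.5, 0, 0, 0, 0, 0, -0.145, 0.5, 0, 0, 0, 0, 0, -0.145, 0.5, 0, 0, 0, 0, 0, 0, 0.5, 0, 0, 0, 0, 0, 0]
}}

```text
clock: 7.9
tool_pos: [0.5035, -0.0206, 0.1538]
orientation: [-179.9, 0.0, 95.0]
force: [-0.4, 0.2, -3.2]
opening: 0.0148
gripper_force: 30.0
```

```bash
python3 - <<'E'
from h import *
o=ctrl.get_obs(); print({k:np.round(o[k],4).tolist() for k in o if k not in("tau","qvel")})
ims=[]
for n,z in(("top",.065),("side",.094)):
    p,d,m=snap(n); np.savez(n+"1.npz",p=p,d=d)
    T=np.linalg.inv(np.array(m["cam_to_world"])); q=T@np.array([.5043,-.0205,.08,1]); f=210/np.tan(np.radians(m["vertical_fov"])/2)
    u,v=int(q[0]/q[2]*f+m["cx"]),int(q[1]/q[2]*f+m["cy"]); print(n,u,v)
    ims.append(cv2.resize(p[v-50:v+50,u-50:u+50],(400,400),interpolation=cv2.INTER_CUBIC))
save("crop2",np.hstack(ims))
E
```

```text
{'clock': 7.9, 'joint_pos': [20.0116, 8.5621, -27.0239, -0.0156, -54.4888, 165.034], 'tool_pos': [0.5035, -0.0206, 0.1538], 'orientation': [-179.9245, 0.0071, 95.0365], 'force': [-0.3717, 0.2295, -3.2184], 'moment': [-0.1451, 0.0115, 0.0368], 'gripper_force': 29.9992, 'opening': 0.0148}
top 287 204
side 273 208
```

View pics/crop2.png

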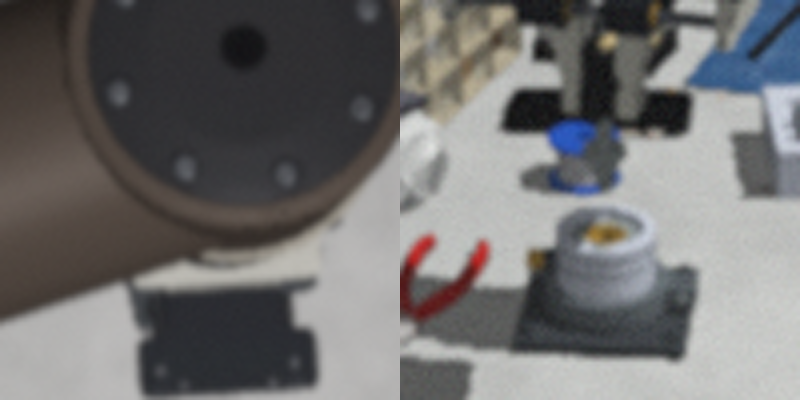

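The top view is blocked by the arm. The side view shows the puller hanging at about crop (600,140), in front of the blue spool, with the brass hole at about (607,233). I'll measure the collar and hole from this same side view.

```bash
python3 - <<'E'
from h import *
D=np.load("side1.npz");p,d=D["p"],D["d"];m=vision.camera_model("side");w=world(d,m)
ok=(d>0)&(abs(w[...,0]-.504)<.04)&(abs(w[...,1]+.0205)<.04)
k=ok&(w[...,2]>.088)&(w[...,2]<.135)
for v in range(170,216):
    u=np.nonzero(k[v])[0]
    if len(u): P=w[v,u]; print(v,u.min(),u.max(),P.mean(0).round(4))
f=210/np.tan(np.radians(m["vertical_fov"])/2);T=np.linalg.inv(np.array(m["cam_to_world"]))
def proj(x):
    q=T@np.append(x,1);return (q[:2]/q[2]*f+[m["cx"],m["cy"]]).round(2)
for z in(.117,.123,.093,.1648): print("tcp axis z",z,proj([.5035,-.0206,z]))
hsv=cv2.cvtColor(p,cv2.COLOR_RGB2HSV);br=(hsv[...,0]>8)&(hsv[...,0]<30)&(hsv[...,1]>70)
v,u=np.nonzero(br[208:228,258:290]); print("brass",u.min()+258,u.max()+258,v.min()+208,v.max()+208,u.mean()+258,v.mean()+208)
print("tube cols at rim", [(vv,np.nonzero((abs(w[vv,:,0]-.504)<.04)&(abs(w[vv,:,1]+.02)<.04)&(w[vv,:,2]>.03)&(d[vv]>0))[0][[0,-1]]) for vv in (216,219,222,225)])
print("proj hole cand",proj([.5035,-.0206,.06]),proj([.5035-.032,-.0206,.065]),proj([.5035+.032,-.0206,.065]))
E
```

```text
190 276 276 [ 0.4957 -0.018   0.1349]
191 272 276 [ 0.4997 -0.0149  0.1329]
192 272 276 [ 0.4998 -0.0147  0.1303]
193 270 278 [ 0.5019 -0.0196  0.1248]
194 269 279 [ 0.5011 -0.0175  0.1232]
195 269 279 [ 0.5002 -0.0152  0.1217]
196 269 279 [ 0.4986 -0.0113  0.1211]
197 269 278 [ 0.4982 -0.007   0.1204]
198 270 278 [ 0.4976 -0.0085  0.117 ]
199 272 276 [ 0.4973 -0.0077  0.1147]
200 271 277 [ 0.4999 -0.0137  0.1086]
201 272 276 [ 0.4998 -0.0132  0.1061]
202 272 276 [ 0.4994 -0.0122  0.1038]
203 272 276 [ 0.5007 -0.0151  0.0994]
204 272 276 [ 0.5    -0.0132  0.0976]
205 273 275 [ 0.5001 -0.0134  0.0947]
tcp axis z 0.117 [273.64 195.58]
tcp axis z 0.123 [273.58 193.41]
tcp axis z 0.093 [273.87 204.14]
tcp axis z 0.1648 [273.16 178.07]
brass 258 278 214 224 271.9230769230769 216.5897435897436
tube cols at rim [(216, array([262, 286])), (219, array([262, 286])), (222, array([258, 286])), (225, array([258, 286]))]
proj hole cand [274.18 215.68] [285.91 216.02] [262.55 211.9 ]
```

The puller's axis and the tube centre are both at about column 274, so they line up within about 1 mm. I'm descending gently now.

Emit:
{"api": "move_arm", "payload": {
  "moves": [0.5, 0, 0, 1.2, 0, 0, 0, 0.5, 0, 0, 1.2, 0, 0, 0, 0.5, 0, 0, 0.6, 0, 0, 0, 0.5, 0, 0, 0.5, 0, 0, 0, 0.5, 0, 0, 0.4, 0, 0, 0, 0.5, 0, 0, 0, 0, 0, 0]
}}

```text
clock: 8.6
tool_pos: [0.5038, -0.0206, 0.115]
orientation: [-179.9, 0.0, 95.3]
force: [0.2, -0.4, -2.4]
opening: 0.0151
gripper_force: 30.0
```

Emit:
{"api": "move_arm", "payload": {
  "moves": [0.5, 0, 0, 0.2, 0, 0, 0, 0.5, 0, 0, 0.1, 0, 0, 0, 0.5, 0, 0, 0, 0, 0, 0]
}}

```text
clock: 8.9
tool_pos: [0.5043, -0.0205, 0.1127]
orientation: [180.0, -0.0, 95.3]
force: [0.1, 0.3, -4.0]
opening: 0.015
gripper_force: 30.0
```

Emit:
{"api": "move_arm", "payload": {
  "moves": [0.5, 0, 0, 0.15, 0, 0, 0, 0.5, 0, 0, 0.1, 0, 0, 0, 0.5, 0, 0, 0, 0, 0, 0]
}}

```text
clock: 9.2
tool_pos: [0.5041, -0.0205, 0.11]
orientation: [180.0, -0.0, 95.3]
force: [0.6, -0.3, -2.3]
opening: 0.0149
gripper_force: 30.0
```

Emit:
{"api": "move_arm", "payload": {
  "moves": [0.5, 0, 0, 0.1, 0, 0, 0, 0.5, 0, 0, 0.05, 0, 0, 0, 0.5, 0, 0, 0, 0, 0, 0]
}}

```text
clock: 9.5
tool_pos: [0.504, -0.0206, 0.1085]
orientation: [-180.0, 0.0, 95.3]
force: [1.9, -0.8, -2.2]
opening: 0.015
gripper_force: 30.0
```

Emit:
{"api": "move_arm", "payload": {
  "moves": [0.5, 0, 0, 0.1, 0, 0, 0, 0.5, 0, 0, 0, 0, 0, 0]
}}

```text
clock: 9.7
tool_pos: [0.504, -0.0205, 0.1074]
orientation: [-180.0, 0.0, 95.3]
force: [0.4, -0.4, -2.7]
opening: 0.0152
gripper_force: 30.0
```

Emit:
{"api": "move_arm", "payload": {
  "moves": [0.5, 0, 0, 0.1, 0, 0, 0, 0.5, 0, 0, 0, 0, 0, 0]
}}

```text
clock: 9.9
tool_pos: [0.504, -0.0206, 0.1064]
orientation: [-180.0, -0.0, 95.3]
force: [1.0, -1.1, -3.0]
opening: 0.0154
gripper_force: 30.0
```

Emit:
{"api": "move_arm", "payload": {
  "moves": [0.5, 0, 0, 0.05, 0, 0, 0, 0.5, 0, 0, 0, 0, 0, 0]
}}

```text
clock: 10.1
tool_pos: [0.504, -0.0206, 0.106]
orientation: [-180.0, 0.0, 95.3]
force: [0.4, -0.8, -2.7]
opening: 0.0151
gripper_force: 30.0
```

Emit:
{"api": "move_arm", "payload": {
  "moves": [0.5, 0, 0, 0.05, 0, 0, 0, 0.5, 0, 0, 0, 0, 0, 0]
}}

```text
clock: 10.3
tool_pos: [0.5041, -0.0205, 0.1055]
orientation: [180.0, 0.0, 95.3]
force: [0.4, -0.6, -2.9]
opening: 0.0149
gripper_force: 30.0
```

Emit:
{"api": "move_arm", "payload": {
  "moves": [0.5, 0, 0, 0.05, 0, 0, 0, 0.5, 0, 0, 0, 0, 0, 0]
}}

```text
clock: 10.5
tool_pos: [0.504, -0.0205, 0.105]
orientation: [180.0, -0.0, 95.3]
force: [0.4, -0.2, -1.8]
opening: 0.015
gripper_force: 30.0
```

Emit:
{"api": "move_arm", "payload": {
  "moves": [0.5, 0, 0, 0.05, 0, 0, 0, 0.5, 0, 0, 0, 0, 0, 0]
}}

```text
clock: 10.7
tool_pos: [0.5041, -0.0206, 0.1047]
orientation: [180.0, 0.0, 95.3]
force: [0.1, -0.0, -0.9]
opening: 0.015
gripper_force: 30.0
```

Emit:
{"api": "move_arm", "payload": {
  "moves": [0.5, 0, 0, 0.05, 0, 0, 0, 0.5, 0, 0, 0, 0, 0, 0]
}}

```text
clock: 10.9
tool_pos: [0.5042, -0.0206, 0.1044]
orientation: [180.0, 0.0, 95.3]
force: [-0.2, -1.5, 2.2]
opening: 0.0152
gripper_force: 30.0
```

Contact is light, about 4–5 N above the weight. I'm turning clockwise (+z) and watching the force.

Emit:
{"api": "move_arm", "payload": {
  "moves": [0.5, 0, 0, 0, 0, 0, 0.14, 0.5, 0, 0, 0, 0, 0, 0.14]
}}

```text
clock: 11.1
tool_pos: [0.5038, -0.0206, 0.104]
orientation: [-180.0, 0.0, 78.9]
force: [0.7, -1.3, -2.4]
opening: 0.0151
gripper_force: 30.0
```

Emit:
{"api": "move_arm", "payload": {
  "moves": [0.5, 0, 0, 0, 0, 0, 0.14, 0.5, 0, 0, 0, 0, 0, 0.14]
}}

```text
clock: 11.3
tool_pos: [0.5036, -0.0206, 0.1037]
orientation: [-180.0, 0.0, 62.9]
force: [0.3, -0.6, -2.7]
opening: 0.0149
gripper_force: 30.0
```

Emit:
{"api": "move_arm", "payload": {
  "moves": [0.5, 0, 0, 0, 0, 0, 0.14, 0.5, 0, 0, 0, 0, 0, 0]
}}

```text
clock: 11.5
tool_pos: [0.5036, -0.0206, 0.1037]
orientation: [-180.0, 0.0, 55.1]
force: [0.4, -1.7, -3.3]
opening: 0.0151
gripper_force: 30.0
```

Emit:
{"api": "move_arm", "payload": {
  "moves": [0.5, 0, 0, 0, 0, 0, 0.14, 0.5, 0, 0, 0, 0, 0, 0]
}}

```text
clock: 11.7
tool_pos: [0.5037, -0.0206, 0.1038]
orientation: [-180.0, 0.0, 47.2]
force: [-0.5, -1.3, -3.1]
opening: 0.015
gripper_force: 30.0
```

Emit:
{"api": "move_arm", "payload": {
  "moves": [0.5, 0, 0, 0, 0, 0, 0.07, 0.5, 0, 0, 0, 0, 0, 0]
}}

```text
clock: 11.9
tool_pos: [0.5038, -0.0205, 0.1039]
orientation: [-180.0, 0.0, 43.4]
force: [-0.3, -0.9, -1.5]
opening: 0.015
gripper_force: 30.0
```

Emit:
{"api": "move_arm", "payload": {
  "moves": [0.5, 0, 0, 0.05, 0, 0, 0, 0.5, 0, 0, 0, 0, 0, 0]
}}

```text
clock: 12.1
tool_pos: [0.5039, -0.0206, 0.1035]
orientation: [-180.0, 0.0, 43.4]
force: [1.0, -0.7, -2.9]
opening: 0.0149
gripper_force: 30.0
```

Emit:
{"api": "move_arm", "payload": {
  "moves": [0.5, 0, 0, 0.04, 0, 0, 0, 0.5, 0, 0, 0, 0, 0, 0]
}}

```text
clock: 12.3
tool_pos: [0.504, -0.0206, 0.1031]
orientation: [-180.0, 0.0, 43.2]
force: [0.2, -0.2, -2.6]
opening: 0.015
gripper_force: 30.0
```

Emit:
{"api": "move_arm", "payload": {
  "moves": [0.5, 0, 0, 0.05, 0, 0, 0, 0.5, 0, 0, 0, 0, 0, 0]
}}

```text
clock: 12.5
tool_pos: [0.504, -0.0205, 0.1026]
orientation: [-180.0, 0.0, 43.2]
force: [0.3, -0.4, -2.4]
opening: 0.015
gripper_force: 30.0
```

Emit:
{"api": "move_arm", "payload": {
  "moves": [0.5, 0, 0, 0.03, 0, 0, 0, 0.5, 0, 0, 0, 0, 0, 0]
}}

```text
clock: 12.7
tool_pos: [0.5041, -0.0205, 0.1024]
orientation: [180.0, -0.0, 43.2]
force: [-0.5, -0.2, -3.0]
opening: 0.0152
gripper_force: 30.0
```

Emit:
{"api": "move_arm", "payload": {
  "moves": [0.5, 0, 0, 0.05, 0, 0, 0, 0.5, 0, 0, 0, 0, 0, 0]
}}

```text
clock: 12.9
tool_pos: [0.5042, -0.0205, 0.1021]
orientation: [180.0, -0.0, 43.2]
force: [-1.4, 0.6, 1.3]
opening: 0.0149
gripper_force: 30.0
```

Emit:
{"api": "move_arm", "payload": {
  "moves": [0.5, 0, 0, 0.04, 0, 0, 0, 0.5, 0, 0, 0, 0, 0, 0]
}}

```text
clock: 13.1
tool_pos: [0.5044, -0.0205, 0.1019]
orientation: [180.0, -0.0, 43.2]
force: [-2.0, -0.5, 4.9]
opening: 0.015
gripper_force: 30.0
```

Emit:
{"api": "move_arm", "payload": {
  "moves": [0.5, 0, 0, 0, 0, 0, 0.14, 0.5, 0, 0, 0.04, 0, 0, 0.14, 0.5, 0, 0, 0, 0, 0, 0]
}}

```text
clock: 13.4
tool_pos: [0.5041, -0.0205, 0.1011]
orientation: [180.0, -0.0, 27.0]
force: [-1.1, 0.3, 1.2]
opening: 0.0148
gripper_force: 30.0
```

Emit:
{"api": "move_arm", "payload": {
  "moves": [0.5, 0, 0, 0.04, 0, 0, 0.14, 0.5, 0, 0, 0.04, 0, 0, 0.14, 0.5, 0, 0, 0, 0, 0, 0]
}}

```text
clock: 13.7
tool_pos: [0.5042, -0.0204, 0.1003]
orientation: [-180.0, -0.0, 11.2]
force: [-1.0, 0.9, 3.1]
opening: 0.0151
gripper_force: 30.0
```

Emit:
{"api": "move_arm", "payload": {
  "moves": [0.5, 0, 0, -0.1, 0, 0, 0, 0.5, 0, 0, -0.05, 0, 0, 0, 0.5, 0, 0, 0, 0, 0, 0]
}}

```text
clock: 14.0
tool_pos: [0.5037, -0.0206, 0.1014]
orientation: [-180.0, 0.0, 11.2]
force: [0.8, -0.1, -4.1]
opening: 0.0151
gripper_force: 30.0
```

Emit:
{"api": "move_arm", "payload": {
  "moves": [0.5, 0, 0, -0.05, 0, 0, 0, 0.5, 0, 0, 0, 0, 0, 0]
}}

```text
clock: 14.2
tool_pos: [0.5037, -0.0206, 0.1018]
orientation: [-180.0, 0.0, 11.1]
force: [-0.2, 0.3, -6.3]
opening: 0.0148
gripper_force: 30.0
```

Pulling gives about 3.5 N, so the thread has caught. I'll screw in under this light pull, descending 0.4 mm per 8°.

Emit:
{"api": "move_arm", "payload": {
  "moves": [0.5, 0, 0, 0.04, 0, 0, 0.14, 0.5, 0, 0, 0.04, 0, 0, 0.14, 0.5, 0, 0, 0.04, 0, 0, 0.14, 0.5, 0, 0, 0, 0, 0, 0]
}}

```text
clock: 14.6
tool_pos: [0.5033, -0.0207, 0.1004]
orientation: [180.0, 0.1, -13.1]
force: [-0.2, -0.1, -8.9]
opening: 0.015
gripper_force: 30.0
```

Emit:
{"api": "move_arm", "payload": {
  "moves": [0.5, 0, 0, 0.04, 0, 0, 0.14, 0.5, 0, 0, 0.04, 0, 0, 0.14, 0.5, 0, 0, 0, 0, 0, 0]
}}

```text
clock: 14.9
tool_pos: [0.5035, -0.0206, 0.0997]
orientation: [180.0, 0.1, -28.9]
force: [-0.4, 0.5, -10.0]
opening: 0.0147
gripper_force: 30.0
```

Emit:
{"api": "move_arm", "payload": {
  "moves": [0.5, 0, 0, 0.06, 0, 0, 0, 0.5, 0, 0, 0, 0, 0, 0]
}}

```text
clock: 15.1
tool_pos: [0.5038, -0.0206, 0.0996]
orientation: [180.0, 0.0, -28.8]
force: [-0.8, 0.4, -7.3]
opening: 0.015
gripper_force: 30.0
```

Emit:
{"api": "move_arm", "payload": {
  "moves": [0.5, 0, 0, 0.05, 0, 0, 0.14, 0.5, 0, 0, 0.04, 0, 0, 0.14, 0.5, 0, 0, 0, 0, 0, 0]
}}

```text
clock: 15.4
tool_pos: [0.504, -0.0205, 0.0987]
orientation: [180.0, 0.0, -45.0]
force: [0.0, 0.4, -7.4]
opening: 0.0151
gripper_force: 30.0
```

Emit:
{"api": "move_arm", "payload": {
  "moves": [0.5, 0, 0, 0.04, 0, 0, 0.14, 0.5, 0, 0, 0, 0, 0, 0]
}}

```text
clock: 15.6
tool_pos: [0.5041, -0.0205, 0.0984]
orientation: [-180.0, 0.0, -52.9]
force: [-0.4, 0.7, -7.2]
opening: 0.0151
gripper_force: 30.0
```

Emit:
{"api": "move_arm", "payload": {
  "moves": [0.5, 0, 0, 0.04, 0, 0, 0.14, 0.5, 0, 0, 0, 0, 0, 0]
}}

```text
clock: 15.8
tool_pos: [0.5041, -0.0205, 0.098]
orientation: [-180.0, 0.0, -60.9]
force: [0.6, 0.4, -7.8]
opening: 0.0153
gripper_force: 30.0
```

Emit:
{"api": "move_arm", "payload": {
  "moves": [0.5, 0, 0, 0.02, 0, 0, 0.07, 0.5, 0, 0, 0, 0, 0, 0]
}}

```text
clock: 16.0
tool_pos: [0.5041, -0.0205, 0.0978]
orientation: [-180.0, -0.0, -64.8]
force: [0.3, 0.5, -7.3]
opening: 0.015
gripper_force: 30.0
```

Emit:
{"api": "move_arm", "payload": {
  "moves": [0.5, 0, 0, 0.02, 0, 0, 0.07, 0.5, 0, 0, 0, 0, 0, 0]
}}

```text
clock: 16.2
tool_pos: [0.5041, -0.0205, 0.0976]
orientation: [-180.0, 0.0, -68.8]
force: [-0.1, 0.8, -7.7]
opening: 0.015
gripper_force: 30.0
```

Emit:
{"api": "move_arm", "payload": {
  "moves": [0.5, 0, 0, 0.02, 0, 0, 0.07, 0.5, 0, 0, 0, 0, 0, 0]
}}

```text
clock: 16.4
tool_pos: [0.5041, -0.0205, 0.0974]
orientation: [-180.0, 0.0, -72.9]
force: [0.6, 1.3, -7.8]
opening: 0.015
gripper_force: 30.0
```

```bash
python3 -c "
from plant import ctrl
for i in range(3):print(ctrl.get_obs()['moment'])"
```

```text
[ 0.30266741 -0.0564586   0.00797409]
[ 0.30266741 -0.0564586   0.00797409]
[ 0.30266741 -0.0564586   0.00797409]
```

Emit:
{"api": "move_arm", "payload": {
  "moves": [0.5, 0, 0, 0.02, 0, 0, 0.07, 0.5, 0, 0, 0, 0, 0, 0]
}}

```text
clock: 16.6
tool_pos: [0.5041, -0.0205, 0.0972]
orientation: [-180.0, 0.0, -76.9]
force: [0.4, 0.3, -7.8]
opening: 0.015
gripper_force: 30.0
```

Emit:
{"api": "move_arm", "payload": {
  "moves": [0.5, 0, 0, 0.02, 0, 0, 0.07, 0.5, 0, 0, 0, 0, 0, 0]
}}

```text
clock: 16.8
tool_pos: [0.5042, -0.0204, 0.0971]
orientation: [-180.0, 0.0, -81.0]
force: [1.7, 1.4, -7.1]
opening: 0.0151
gripper_force: 30.0
```

Emit:
{"api": "move_arm", "payload": {
  "moves": [0.5, 0, 0, 0.02, 0, 0, 0.07, 0.5, 0, 0, 0, 0, 0, 0]
}}

```text
clock: 17.0
tool_pos: [0.5044, -0.0203, 0.097]
orientation: [-180.0, 0.0, -85.0]
force: [0.6, 1.6, -6.7]
opening: 0.0151
gripper_force: 30.0
```

Emit:
{"api": "move_arm", "payload": {
  "moves": [0.5, 0, 0, 0.02, 0, 0, 0.07, 0.5, 0, 0, 0, 0, 0, 0]
}}

```text
clock: 17.2
tool_pos: [0.5047, -0.0202, 0.0969]
orientation: [-179.9, 0.0, -89.0]
force: [0.9, 2.5, -4.9]
opening: 0.0152
gripper_force: 30.0
```

```bash
python3 -c "
from plant import ctrl
o=ctrl.get_obs();print(o['moment'],o['force'],o['joint_pos'])"
```

```text
[ 1.13156398 -0.38661436  0.0635265 ] [ 0.85792955  2.51398328 -4.92456574] [ 2.00266821e+01  1.25231792e+01 -3.09773986e+01  3.51840821e-03
 -4.64223063e+01 -1.90105505e+01]
```

Emit:
{"api": "move_arm", "payload": {
  "moves": [0.5, 0, 0, 0, 0, 0, 0.04, 0.5, 0, 0, 0, 0, 0, 0]
}}

```text
clock: 17.4
tool_pos: [0.5047, -0.0203, 0.0969]
orientation: [-179.9, 0.0, -91.2]
force: [1.5, 4.1, -5.2]
opening: 0.0151
gripper_force: 30.0
```

```bash
python3 -c "
from plant import ctrl
o=ctrl.get_obs();print(o['moment'],o['force'])"
```

```text
[ 0.99155629 -0.50676695  0.11033692] [ 1.51855761  4.13811838 -5.24163258]
```

Vertical motion has stopped and the torque is rising, so the collar has landed. I'll check for play with a small push.

Emit:
{"api": "move_arm", "payload": {
  "moves": [0.5, 0, 0, 0.08, 0, 0, 0, 0.5, 0, 0, 0, 0, 0, 0]
}}

```text
clock: 17.6
tool_pos: [0.505, -0.0202, 0.0967]
orientation: [-179.9, 0.0, -91.3]
force: [-0.3, 4.2, 3.4]
opening: 0.0153
gripper_force: 30.0
```

```bash
python3 - <<'E'
from h import *
o=ctrl.get_obs();print(o['moment'],o['force'],o['tool_pos'])
p,d,m=snap("side"); np.savez("side2.npz",p=p,d=d)
u,v=274,206; save("crop3",cv2.resize(p[v-28:v+28,u-28:u+28],(560,560),interpolation=cv2.INTER_CUBIC))
E
```

```text
[1.50357592 0.11488635 0.1523449 ] [-0.28804023  4.24727922  3.44545533] [ 0.50497437 -0.02021103  0.09668178]
```

View pics/crop3.png

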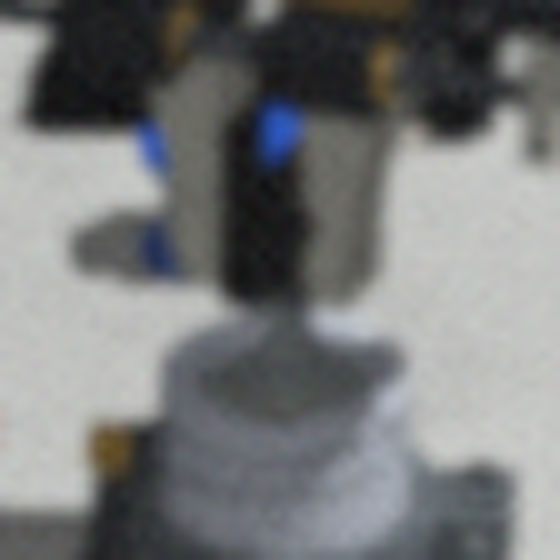

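The picture shows the handle upright between the pads and the collar down inside the rim at about crop (290,380). The push was taken up within 0.2 mm, so there's practically no play. I'll go back to a light pull and nudge 2° more to check tightness by torque.

Emit:
{"api": "move_arm", "payload": {
  "moves": [0.5, 0, 0, -0.1, 0, 0, 0, 0.5, 0, 0, 0, 0, 0, 0]
}}

```text
clock: 17.85
tool_pos: [0.5044, -0.0204, 0.0968]
orientation: [-180.0, 0.0, -91.5]
force: [2.6, 3.2, -1.1]
opening: 0.0148
gripper_force: 30.0
```

```bash
python3 -c "
from plant import ctrl
o=ctrl.get_obs();print(o['moment'],o['force'],o['tool_pos'])"
```

```text
[ 1.26735152 -0.70150968  0.19162743] [ 2.60345662  3.19649893 -1.1052141 ] [ 0.50441531 -0.02044344  0.09684967]
```

Emit:
{"api": "move_arm", "payload": {
  "moves": [0.5, 0, 0, 0, 0, 0, 0.035, 0.5, 0, 0, 0, 0, 0, 0]
}}

```text
clock: 18.05
tool_pos: [0.5045, -0.0204, 0.0969]
orientation: [-180.0, 0.0, -93.5]
force: [2.4, 2.6, -1.0]
opening: 0.015
gripper_force: 30.0
```

```bash
python3 -c "
from plant import ctrl
o=ctrl.get_obs();print(o['moment'],o['force'],o['tool_pos'],o['orientation'])"
```

```text
[ 1.3700487  -0.9733673   0.14783504] [ 2.42824607  2.61958115 -1.0031335 ] [ 0.50453094 -0.02041612  0.09686122] [-1.79951936e+02  1.21616682e-02 -9.34988509e+01]
```

Emit:
{"api": "move_arm", "payload": {
  "moves": [0.5, 0, 0, -0.06, 0, 0, 0, 0.5, 0, 0, 0, 0, 0, 0, 0.5, 0, 0, 0, 0, 0, 0]
}}

```text
clock: 18.35
tool_pos: [0.504, -0.0206, 0.0971]
orientation: [180.0, -0.0, -93.5]
force: [4.1, 2.3, -7.0]
opening: 0.0153
gripper_force: 30.0
```

```bash
python3 - <<'E'
from h import *
o=ctrl.get_obs();print(o['moment'],o['force'],o['tool_pos'])
p,d,m=snap("side");w=world(d,m)
# handle dark region below jaws
for v in range(196,222): print(v, p[v,262:290].mean(1).astype(int))
E
```

```text
[ 0.85447006 -1.61483481  0.16601465] [ 4.09377458  2.33765655 -7.01574247] [ 0.50404917 -0.02060212  0.09709555]
196 [119  99 102 105 100  95  65  40  29  28  23  30  28  46  78 100 102 105
 105 102  89  89 117 168 189 196 193 194]
197 [131 101 100 105 105  95  68  37  28  27  16  21  30  44  71  99 104 109
 102  99  88  98 132 176 192 193 193 193]
198 [116  97 100 103 106  92  69  41  29  25  30  29  28  38  61  87 102 103
 104  97  88  94 138 181 194 193 195 193]
199 [ 99  96 101 103 100  91  65  35  23  23  22  25  28  26  44  76  99 106
 104  99  87  98 141 182 197 194 193 192]
200 [ 83  89 101 108  99  90  56  31  26  22  29  27  26  28  37  71  98 103
 105 102  87  97 140 180 196 193 193 194]
201 [ 73  91  97 107 101  87  52  25  25  24  26  25  30  31  47  74  98 106
 103  97  90  95 142 178 191 193 196 196]
202 [ 69  86  99 105 105  86  50  32  24  30  28  29  25  38  60  86  98 104
 102  95  88  97 138 185 195 197 193 194]
203 [ 62  77  95 105 104  83  46  27  21  26  24  25  28  37  67  96 108 106
 101  91  86 100 138 180 194 197 196 197]
204 [ 64  69  92 100  98  83  52  
[... 1407 characters left out ...]
 99  93  78  77  70  68  73  79  76  76  77  76  80  75  76  72
  70  76  83  91 103 124 154 180 190 190]
217 [127 105 103  96  86  80  74  71  74  72  75  81  80  80  77  86  72  73
  78  81  91 109 124 150 169 183 184 189]
218 [117  99 107 101  96  94  86  80  77  77  73  79  81  79  81  81  88  84
  88  93 106 121 149 167 172 182 187 190]
219 [107 100 101 108 107 106 104 100  93  82  79  80  82  87  90  94  97  99
 107 105 122 139 159 163 169 179 190 190]
220 [ 79  88 102 106 108 108 113 110 100  93 100  95  93 100 104 109 109 107
 112 120 136 154 156 153 161 180 189 188]
221 [ 72  86  97 103 106 113 110 111 114 112 110 107 112 115 114 114 111 113
 112 123 146 157 158 152 167 178 193 193]
```

No dead zone either way (about 10 N/mm), so the collar is snug, and I stop tightening. I'm trimming the small side load and drawing the plug straight up slowly.

Emit:
{"api": "move_arm", "payload": {
  "moves": [0.5, -0.02, -0.04, -0.05, 0, 0, 0, 0.5, 0, 0, -0.1, 0, 0, 0, 0.5, 0, 0, -0.1, 0, 0, 0]
}}

```text
clock: 18.7
tool_pos: [0.5034, -0.0206, 0.0988]
orientation: [179.9, -0.0, -93.5]
force: [4.9, 1.7, -17.2]
opening: 0.0149
gripper_force: 30.0
```

Emit:
{"api": "move_arm", "payload": {
  "moves": [0.5, 0, 0, -0.1, 0, 0, 0, 0.5, 0, 0, -0.1, 0, 0, 0, 0.5, 0, 0, -0.1, 0, 0, 0]
}}

```text
clock: 19.0
tool_pos: [0.5034, -0.0205, 0.1016]
orientation: [179.9, -0.0, -93.5]
force: [5.5, 2.0, -18.2]
opening: 0.0151
gripper_force: 30.0
```

Emit:
{"api": "move_arm", "payload": {
  "moves": [0.5, 0, -0.05, -0.15, 0, 0, 0, 0.5, 0, -0.03, -0.15, 0, 0, 0, 0.5, 0, 0, -0.15, 0, 0, 0, 0.5, 0, 0, -0.15, 0, 0, 0]
}}

```text
clock: 19.4
tool_pos: [0.5041, -0.0207, 0.1083]
orientation: [179.9, -0.0, -93.5]
force: [1.5, 0.9, -15.0]
opening: 0.0154
gripper_force: 30.0
```

Emit:
{"api": "move_arm", "payload": {
  "moves": [0.5, 0, 0, -0.2, 0, 0, 0, 0.5, 0, 0, -0.2, 0, 0, 0, 0.5, 0, 0, -0.2, 0, 0, 0, 0.5, 0, 0, -0.2, 0, 0, 0]
}}

```text
clock: 19.8
tool_pos: [0.5058, -0.0205, 0.118]
orientation: [-179.9, -0.0, -93.5]
force: [-1.0, 0.4, -5.3]
opening: 0.0151
gripper_force: 30.0
```

Emit:
{"api": "move_arm", "payload": {
  "moves": [0.5, 0, 0, -0.2, 0, 0, 0, 0.5, 0, 0, -0.2, 0, 0, 0, 0.5, 0, 0, -0.2, 0, 0, 0, 0.5, 0, 0, -0.2, 0, 0, 0]
}}

```text
clock: 20.2
tool_pos: [0.5053, -0.0204, 0.1251]
orientation: [-180.0, -0.0, -93.5]
force: [0.5, 0.5, -6.4]
opening: 0.0149
gripper_force: 30.0
```

Emit:
{"api": "move_arm", "payload": {
  "moves": [0.5, 0, 0, -0.4, 0, 0, 0, 0.5, 0, 0, -0.4, 0, 0, 0, 0.5, 0, 0, -0.4, 0, 0, 0, 0.5, 0, 0, -0.5, 0, 0, 0, 0.5, 0, 0, -0.8, 0, 0, 0, 0.5, 0, 0, -1, 0, 0, 0, 0.5, 0, 0, -0.5, 0, 0, 0, 0.5, 0, 0, 0, 0, 0, 0]
}}

```text
clock: 21.0
tool_pos: [0.5059, -0.0202, 0.1661]
orientation: [-179.9, 0.0, -93.5]
force: [0.2, -1.0, -5.7]
opening: 0.0154
gripper_force: 30.0
```

```bash
python3 - <<'E'
from h import *
o=ctrl.get_obs();print(o['moment'],o['force'],o['tool_pos'],o['orientation'])
p,d,m=snap("side")
u,v=274,200; save("crop4",cv2.resize(p[v-40:v+40,u-40:u+40],(560,560),interpolation=cv2.INTER_CUBIC))
# tray from top: floor & walls
p,d,m=snap("top"); np.savez("top3.npz",p=p,d=d); V=p.max(2)
k=np.zeros(V.shape,np.uint8);k[180:265,105:195]=(V<75)[180:265,105:195]
n,l,s,_=cv2.connectedComponentsWithStats(k);i=1+np.argmax(s[1:,4]);vv,uu=np.nonzero(l==i)
P=np.array([ray(m,a,b,.010)[:2]*1000 for a,b in zip(uu,vv)],np.float32);print("tray",cv2.minAreaRect(P))
E
```

```text
[0.02098997 0.06150758 0.00922447] [ 0.21011363 -0.99952326 -5.67821547] [ 0.50592778 -0.02024098  0.16606149] [-1.79882364e+02  4.12226954e-02 -9.34898944e+01]
tray ((421.4693603515625, 286.866455078125), (100.16393280029297, 195.59478759765625), 1.2631967067718506)
```

View pics/crop4.png

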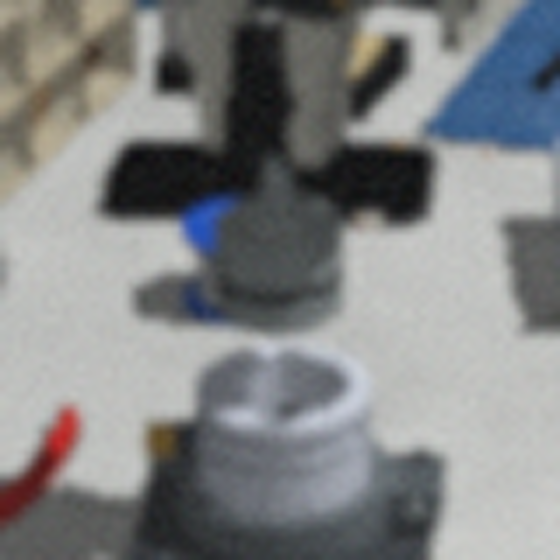

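The plug hangs on the puller at about crop (275,260), clear of the empty tube at (285,400). Next I carry it to the tray at (0.455,0.285).

Emit:
{"api": "move_arm", "payload": {
  "moves": [0.5, -1, 0.2, 0, 0, 0, 0, 0.5, -2, 0.5, 0, 0, 0, 0, 0.5, -3, 0.7, 0, 0, 0, 0, 0.5, -3, 0.7, 0, 0, 0, 0, 0.5, -3, 0.7, 0, 0, 0, 0, 0.5, -3, 0.7, 0, 0, 0, 0, 0.5, -3, 0.7, 0, 0, 0, 0, 0.5, -3, 0.7, 0, 0, 0, 0]
}}

```text
clock: 21.9
tool_pos: [0.4683, 0.1937, 0.1645]
orientation: [180.0, -0.0, -93.5]
force: [0.6, 0.5, -5.0]
opening: 0.0149
gripper_force: 30.0
```

Emit:
{"api": "move_arm", "payload": {
  "moves": [0.5, -3, 0.7, 0, 0, 0, 0, 0.5, -3, 0.7, 0, 0, 0, 0, 0.5, -2, 0.4, 0, 0, 0, 0, 0.5, -1, 0.2, 0, 0, 0, 0, 0.5, 0, 0, 0, 0, 0, 0, 0.5, 0, 0, 0, 0, 0, 0]
}}

```text
clock: 22.5
tool_pos: [0.4542, 0.2828, 0.1644]
orientation: [180.0, -0.1, -93.5]
force: [1.0, -1.0, -5.1]
opening: 0.0149
gripper_force: 30.0
```

```bash
python3 - <<'E'
from h import *
o=ctrl.get_obs();print(o['force'],o['tool_pos'],o['orientation'],o['joint_pos'].round(1))
p,d,m=snap("side");u,v=238,270; save("crop5",cv2.resize(p[v-75:v+75,u-75:u+75],(600,600),interpolation=cv2.INTER_CUBIC))
E
```

```text
[ 1.04447485 -1.0207803  -5.06983236] [0.45423214 0.28277012 0.16441701] [ 1.79954088e+02 -5.96663505e-02 -9.34797120e+01] [ 52.9  10.8 -22.6  -0.  -56.7 -56.4]
```

View pics/crop5.png

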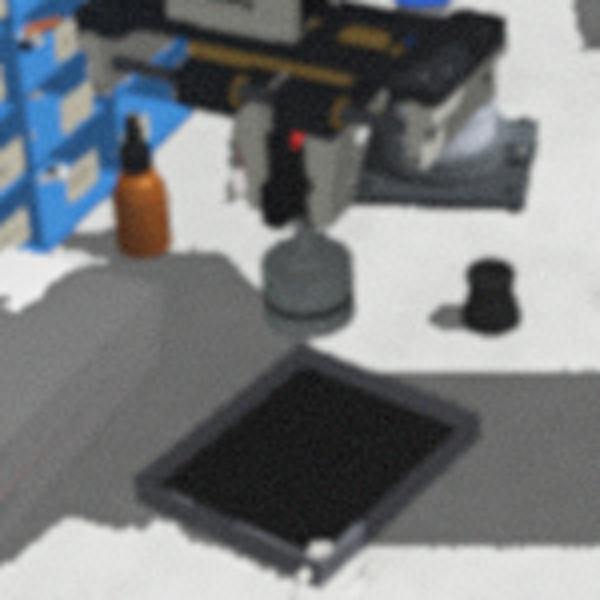

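The plug hangs at about crop (307,285), over the open tray at (310,460), and the dropper and loupe are clear. Now lowering.

Emit:
{"api": "move_arm", "payload": {
  "moves": [0.5, 0, 0, 1, 0, 0, 0, 0.5, 0, 0, 2, 0, 0, 0, 0.5, 0, 0, 2, 0, 0, 0, 0.5, 0, 0, 1.5, 0, 0, 0, 0.5, 0, 0, 0.8, 0, 0, 0, 0.5, 0, 0, 0.6, 0, 0, 0, 0.5, 0, 0, 0.3, 0, 0, 0, 0.5, 0, 0, 0, 0, 0, 0]
}}

```text
clock: 23.35
tool_pos: [0.4548, 0.2832, 0.0829]
orientation: [-180.0, 0.0, -93.5]
force: [-0.9, 0.1, -5.3]
opening: 0.015
gripper_force: 30.0
```

Emit:
{"api": "move_arm", "payload": {
  "moves": [0.5, 0, 0, 0.2, 0, 0, 0, 0.5, 0, 0, 0.2, 0, 0, 0, 0.5, 0, 0, 0.1, 0, 0, 0, 0.5, 0, 0, 0, 0, 0, 0]
}}

```text
clock: 23.75
tool_pos: [0.4546, 0.2832, 0.0779]
orientation: [-180.0, 0.0, -93.5]
force: [0.2, 0.2, -5.5]
opening: 0.0153
gripper_force: 30.0
```

Emit:
{"api": "move_arm", "payload": {
  "moves": [0.5, 0, 0, 0.1, 0, 0, 0, 0.5, 0, 0, 0, 0, 0, 0]
}}

```text
clock: 23.95
tool_pos: [0.4547, 0.2832, 0.0769]
orientation: [-180.0, 0.0, -93.5]
force: [-0.4, 0.3, -5.0]
opening: 0.0152
gripper_force: 30.0
```

Emit:
{"api": "move_arm", "payload": {
  "moves": [0.5, 0, 0, 0.1, 0, 0, 0, 0.5, 0, 0, 0.05, 0, 0, 0, 0.5, 0, 0, 0, 0, 0, 0]
}}

```text
clock: 24.25
tool_pos: [0.4546, 0.2832, 0.0753]
orientation: [180.0, -0.0, -93.5]
force: [0.3, 0.9, -5.3]
opening: 0.015
gripper_force: 30.0
```

Emit:
{"api": "move_arm", "payload": {
  "moves": [0.5, 0, 0, 0.07, 0, 0, 0, 0.5, 0, 0, 0, 0, 0, 0]
}}

```text
clock: 24.45
tool_pos: [0.4546, 0.2832, 0.0746]
orientation: [180.0, -0.0, -93.5]
force: [-0.4, -0.9, -6.0]
opening: 0.015
gripper_force: 30.0
```

Emit:
{"api": "move_arm", "payload": {
  "moves": [0.5, 0, 0, 0.05, 0, 0, 0, 0.5, 0, 0, 0, 0, 0, 0]
}}

```text
clock: 24.65
tool_pos: [0.4546, 0.2832, 0.0741]
orientation: [180.0, -0.0, -93.5]
force: [-0.4, -0.0, -5.0]
opening: 0.0152
gripper_force: 30.0
```

Emit:
{"api": "move_arm", "payload": {
  "moves": [0.5, 0, 0, 0.05, 0, 0, 0, 0.5, 0, 0, 0, 0, 0, 0]
}}

```text
clock: 24.85
tool_pos: [0.4547, 0.2832, 0.0737]
orientation: [-180.0, -0.0, -93.5]
force: [-0.3, -0.7, -5.3]
opening: 0.0152
gripper_force: 30.0
```

Emit:
{"api": "move_arm", "payload": {
  "moves": [0.5, 0, 0, 0.05, 0, 0, 0, 0.5, 0, 0, 0, 0, 0, 0]
}}

```text
clock: 25.05
tool_pos: [0.4549, 0.2832, 0.0735]
orientation: [-180.0, 0.0, -93.5]
force: [-0.1, -1.6, -0.8]
opening: 0.0148
gripper_force: 30.0
```

Emit:
{"api": "move_arm", "payload": {
  "moves": [0.5, 0, 0, 0.04, 0, 0, 0, 0.5, 0, 0, 0, 0, 0, 0]
}}

```text
clock: 25.25
tool_pos: [0.455, 0.2833, 0.0734]
orientation: [-180.0, 0.0, -93.5]
force: [-0.6, -2.4, 4.6]
opening: 0.0151
gripper_force: 30.0
```

It's on the tray floor. I back off slightly, open, and retreat upward.

Emit:
{"api": "move_arm", "payload": {
  "moves": [0.5, 0, 0, -0.04, 0, 0, 0, 2, 0, 0, 0, 0, 0, 0, 3.5, 0, 0, 0, 0, 0, 0, 5, 0, 0, 0, 0, 0, 0, 5, 0, 0, 0, 0, 0, 0, 5, 0, 0, 0, 0, 0, 0, 5, 0, 0, 0, 0, 0, 0, 5, 0, 0, 0, 0, 0, 0]
}}

```text
clock: 26.05
tool_pos: [0.4547, 0.2833, 0.0732]
orientation: [-180.0, 0.0, -93.5]
force: [-0.3, -0.3, -0.2]
opening: 0.0499
gripper_force: 0.0
```

Emit:
{"api": "move_arm", "payload": {
  "moves": [5, 0, 0, -0.5, 0, 0, 0, 5, 0, 0, -1, 0, 0, 0, 5, 0, 0, -2, 0, 0, 0, 5, 0, 0, -3, 0, 0, 0, 5, 0, 0, -3, 0, 0, 0, 5, 0, 0, -2, 0, 0, 0, 5, 0, 0, 0, 0, 0, 0]
}}

```text
clock: 26.75
tool_pos: [0.4561, 0.2845, 0.1925]
orientation: [-179.7, 0.3, -93.5]
force: [0.0, -0.4, 0.4]
opening: 0.0497
gripper_force: 0.0
```

```bash
python3 - <<'E'
from h import *
o=ctrl.get_obs();print(o['clock'],o['force'],o['tool_pos'])
p,d,m=snap("side");u,v=238,270; save("crop6",cv2.resize(p[v-75:v+75,u-75:u+75],(600,600),interpolation=cv2.INTER_CUBIC))
E
```

```text
26.75 [ 0.02748777 -0.37835675  0.38852754] [0.45610685 0.28452272 0.19248632]
```

View pics/crop6.png

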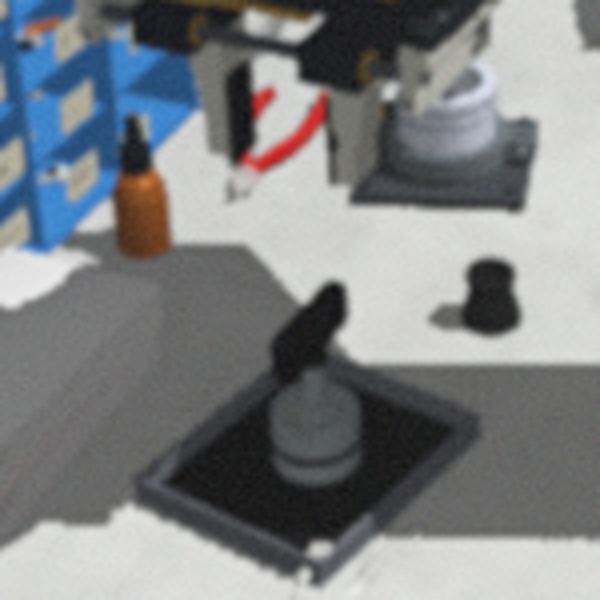

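The plug stands upright in the tray at about crop (315,430) with the puller upright in it. The gripper is clear and the bystanders haven't moved, so I'm handing in.

```bash
python3 -c "
from plant import ctrl
print(ctrl.close_job())"
```

```text
the job is handed in; nothing more can be done
None
```

I handed the job in at about 27 s: the plug was drawn straight up out of the housing and now stands upright in the tray, with the puller screwed in snug (no play when pushed or pulled) and the loupe, dropper bottle and spool never approached.

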